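# Park the red screwdriver on the angled rest

## Task

Pick up the red-handled screwdriver that lies on the open bench top and park it on the angled rest (the sloping metal block with two blue V-shaped notches), so that its handle can next be taken from the side: the handle lying centred across both notches, the blade pointing down the slope. Lay it in and let go rather than dropping it, and leave the black-handled screwdriver where it lies.

Things in the scene. Friction and masses are not known exactly. Their poses are not given: they have to be found in the camera images.
- red_driver: Screwdriver with a thick red handle, lying flat on the bench, 172 mm long, 0.07 to 0.14 kg. Origin: middle of its length, on its underside. Its +y points along it to the handle's free end, -y to the blade tip; z is up but for a roll of 12 degrees. Handle: about 29 mm thick, y = -20 to +86 mm. Blade shaft: 6 mm thick, y = -20 to -86 mm. The long axis lies 14 mm above the bench.
- red_handle (a point): Point on the red screwdriver's long axis at the middle of the handle (33 mm from the origin towards the handle's free end, 14 mm above the bench at the start); same axes as the screwdriver. The balance point is close to it. Good place to grasp, across the handle.
- angled_rest: Fixed rest: a grey metal wedge 52 mm wide, sloping at 25 degrees, on a dark base plate 150 x 110 mm and 8 mm thick, with two blue V-notched saddles across the slope, 56 mm apart. Low end towards the robot, turned up to 20 degrees either way. Origin at bench height, straight below the seat; x points level uphill, z up.
- seat: The rest's seat. Origin: where the middle of the handle's axis lies when parked, 72 mm above the bench. x points up the slope, y level across, z square to the slope, upward. 90 degree V-notches at x = -48..-28 and +28..+48 mm: mouth 34 mm, rims 3 mm below the x axis, 47 mm wide outside. Between them a gap free for fingers, down to the wedge's face 34 mm below the x axis.
- black_driver: Like the red screwdriver but with a black handle, lying flat on the bench beside it; not to be disturbed. 172 mm long, 29 mm thick; origin in the middle of its length on its underside, +y to the handle's free end.
Not all that is in view belongs to the job. Several things have the shape of the red_driver; the one meant has the colours described above.

How it is judged:
By the outcome, as a careful person would: the job done as asked, in the order asked, and still so for the second after the job is handed in, with the robot touching nothing.
It also fails if it takes over 32 s, if anything falls off the work surface, if the arm or the gripper's body presses on something with over 40 N, if the wrist force passes 120 N, or if a joint passes its speed limit or range.

## Robot

A 7-joint arm with a two-finger parallel gripper is mounted at the origin on the work surface; the furniture and walls round the work are solid. World frame = base frame: x ahead of the robot, y to its left, z up, the work surface at z = 0. Lengths are in m, angles in rad, forces in N, time in s.
With the tool pointing down it reaches from about 0.425 to 1.025 m from the base axis. Payload 9.4 kg.
Tool frame: the origin (TCP) lies midway between the tips of the shut fingers; the grasp point (between the pads) lies 19 mm behind it (bot.tcp_to_grasp is the distance from the TCP to the grasp point, in m); z points along the fingers, y is the line along which they close (so a half turn about z gives the same grasp; the last joint's range is limited). The gripper opens to 93 mm and grips with 3 to 60 N. Pads are 15 mm wide; open, the fingers measure 128 mm over their backs; the gripper's body (75 mm by 188 mm) begins 65 mm behind the grasp point.
Start: joints at [1.229, 0.599, -0.003, 1.599, 0.002, 0.943, -0.08], TCP at [0.19, -0.7, 0.219] pointing down, gripper open.
Joint ranges: [-2.57, 2.57], [-0.35, 1.97], [-1.29, 1.29], [0.11, 2.56], [-1.05, 4.19], [0.11, 1.86], [-2.63, 2.63]. Speed limits (rad/s): [2.22, 2.22, 3.01, 3.01, 3.14, 3.14, 3.14].

## Interface

Orientations are given as a unit quaternion [x, y, z, w].
In Python, from plant import bot, viewer gives the robot as it stands.
- The arm moves only by the tool jog_arm, never from a script. Its argument "moves" is a list of rows, each a list of 7 numbers: the shift along the tool's x, y, z normalised to -1 to 1, where 1 is 0.05 m, then the turn, a rotation vector about the tool's x, y, z normalised to -1 to 1, where 1 is 8 degrees, then the finger opening in mm, from 0 to 93. In form: [[tx, ty, tz, rx, ry, rz, grip], ...]. A call has exactly 8 rows; each row shifts and turns the commanded pose from where the row before left it, along the tool's axes as they then stand; what a row does not reach is not made up. A row lasts 1/8 s, in which the tool goes at most 62.5 mm and 10.7 degrees, less where a joint would pass 70% of its speed; a pose out of reach is approached as far as the arm can. A call with a number of a shift or a turn outside -1 to 1 is refused whole. A call with a gripper value outside its range is refused whole. The fingers move at their own pace and stop on an object; "newtons" is the grip in N (left out, the last holds). Time passes only in rows, so rows that do not move let the fingers close, or fill a call up. It gives the time, the measured TCP pose, the force, the opening and the grip force at its end, in the units of the state.
- bot.sense(): the state, without advancing time (a new reading comes with each control period).
- viewer.capture(name): name is "side" or "top" or "wrist"; returns a dict with "color" (384x512x3 uint8, blue, green, red), "vfov" (degrees; the focal length in pixels is half the picture's height over the tangent of half this angle, whatever the lens; pixels are square), "cx", "cy" (the principal point, pixels), "extrinsics" (4x4, takes a point from camera to world coordinates). Camera axes: x right, y up, looking along -z (the intrinsics and any distortion apply to the point x, -y, -z); pixel columns grow to the right and rows downward; lengths in m; the calibration is good to about 2 mm. A picture is of the moment at which its call begins. There is no depth.
- bot.sign_off(): hands the job in; it is judged then, once.
The state is a dict: "time_s": time; "joint_positions": joint angles; "joint_vel": joint speeds; "effort": joint torques, N m; "ee_pos": TCP position; "tool_rot": TCP orientation; "ft_force": force on the tool from outside, world axes, zero at the start; "wrist_torque": the same for the moment, N m; "finger_gap": finger opening in m; "finger_force": force on a finger pad.
Only numpy, scipy, OpenCV 4.12 (cv2) and the standard library are available. Lean on these libraries where they do the work, as an engineer would, in place of code of your own. Each camera call takes 0.05 s, during which the arm holds its last target. There are 200 camera calls.

## Working session

There is one attempt and no reset: what is moved stays moved. The work goes in short steps, Python scripts to look and compute and a tool call to move; the robot and the scene stay as the last step left them, time stands still between calls to the robot, and variables do not carry over. Pictures are saved under pics/ and viewed, at most 10 in all, crops included, and the job is handed in when it is done.

Besides the shell and the picture viewer there is one more tool, called after "Call:" as name(argument=value, ...) on one line, values as JSON. jog_arm: Moves the arm, as the interface text tells. Scaled input: -1 to 1 covers 0.05 m each way for a shift and 8 degrees each way for a turn. Its arguments: {"type":"object","properties":{"moves":{"type":"array","items":{"type":"array","items":{"type":"number"}}},"newtons":{"type":"number"}},"required":["moves"]}

```bash
mkdir -p pics; ls; python3 - <<'E'
from plant import bot, viewer
import cv2,json
for n in("top","side","wrist"):
    c=viewer.capture(n); cv2.imwrite(f"pics/{n}0.png",c["color"])
    print(n,{k:(v.tolist() if hasattr(v,'tolist') else v) for k,v in c.items() if k!="color"})
s=bot.sense();print(s["time_s"],s["ee_pos"],s["tool_rot"],s["finger_gap"],bot.tcp_to_grasp)
a=cv2.imread("pics/top0.png");b=cv2.imread("pics/side0.png")
cv2.imwrite("pics/both0.png",cv2.resize(cv2.vconcat([a,b]),(400,600)))
E
```

```text
pics
top {'vfov': 54.783431492713916, 'cx': 256.08621605783367, 'cy': 194.68217940946624, 'extrinsics': [[0.007041271227702305, 0.9840501703054726, -0.17775174491764775, 0.31046473099096644], [-0.999918948596864, 0.005043170389007264, -0.01169028097907066, 0.057402095850289464], [-0.010607390651810256, 0.17781965232841399, 0.9840059219889695, 0.9253571622276734], [0.0, 0.0, 0.0, 1.0]]}
side {'vfov': 53.75305614550289, 'cx': 258.1159308232572, 'cy': 182.67008875637796, 'extrinsics': [[-0.9997570974398506, -0.0079624851432323, -0.02055103279615684, 0.4382758130988841], [-0.01635419423337598, -0.3570656489301098, 0.9339361127427809, 0.9274926013390247], [-0.014774520283986228, 0.9340453528520246, 0.3568486967412305, 0.41312360291389044], [0.0, 0.0, 0.0, 1.0]]}
wrist {'vfov': 59.738824291790365, 'cx': 253.1365993530952, 'cy': 192.1925305228603, 'extrinsics': [[0.2625880867204647, 0.9370801106209355, 0.23006165041383975, 0.2548215388938146], [-0.9649070649304712, 0.2553511442144281, 0.0612384617348004, -0.681856500848764], [-0.0013611611763311065, -0.238068602354524, 0.9712473875451169, 0.3858823119912392], [0.0, 0.0, 0.0, 1.0]]}
0.15 [ 0.18962301 -0.69937166  0.21793655] [ 9.91244823e-01  1.32035236e-01 -1.53312225e-04 -6.11649325e-04] 0.09299413778587408 0.0188
```

View pics/top0.png

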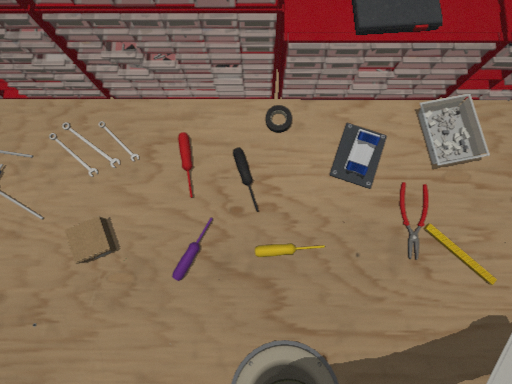

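View pics/side0.png

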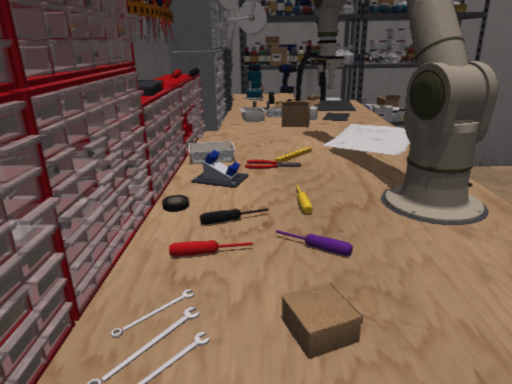

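Top view: the red driver runs from its handle end at about (184,133) to its blade tip at (192,197). The rest is at about (358,155), and the black driver is at (245,180) beside the red one. I'll enlarge both areas next.

```bash
cat > h.py <<'E'
import numpy as np,cv2
from scipy.spatial.transform import Rotation as R
def px2w(c,u,v,z):
    f=384/2/np.tan(np.radians(c["vfov"]/2)); T=np.array(c["extrinsics"])
    d=T[:3,:3]@np.array([(u-c["cx"])/f,-(v-c["cy"])/f,-1]); o=T[:3,3]
    return o+d*(z-o[2])/d[2]
def w2px(c,p):
    f=384/2/np.tan(np.radians(c["vfov"]/2)); T=np.array(c["extrinsics"])
    q=T[:3,:3].T@(np.array(p)-T[:3,3]); return np.array([c["cx"]-f*q[0]/q[2],c["cy"]+f*q[1]/q[2]])
E
python3 - <<'E'
from plant import viewer
from h import *
c=viewer.capture("top");a=c["color"]
A=cv2.resize(a[115:215,140:240],(400,400),interpolation=cv2.INTER_CUBIC)
B=cv2.resize(a[110:210,310:410],(400,400),interpolation=cv2.INTER_CUBIC)
cv2.imwrite("pics/crop1.png",cv2.hconcat([A,B]))
for n,u,v,z in[("red end",184,133,.014),("red tip",192,197,.014),("blk end",239,150,.014),("blk tip",258,210,.014),("rest",358,155,.05),("wall base",230,98,0)]: print(n,px2w(c,u,v,z).round(4))
hsv=cv2.cvtColor(a,cv2.COLOR_BGR2HSV)
m=(((hsv[...,0]<8)|(hsv[...,0]>172))&(hsv[...,1]>150)&(hsv[...,2]>60)).astype(np.uint8); m[:125]=0;m[210:]=0;m[:,:165]=0;m[:,215:]=0
ys,xs=np.nonzero(m);print(xs.min(),xs.max(),ys.min(),ys.max())
for r in range(ys.min(),ys.max()+1,4):
    k=xs[ys==r]; print(r,k.min(),k.max(),px2w(c,k.mean(),r,.014).round(4))
E
```

```text
red end [0.636  0.2556 0.014 ]
red tip [0.4684 0.2285 0.014 ]
blk end [0.5909 0.1127 0.014 ]
blk tip [0.4365 0.0632 0.014 ]
rest [ 0.5683 -0.1803  0.05  ]
wall base [0.7392 0.1398 0.    ]
178 192 133 197
133 180 185 [0.636  0.2594 0.014 ]
137 178 188 [0.6252 0.2577 0.014 ]
141 179 188 [0.6145 0.2559 0.014 ]
145 179 189 [0.6037 0.2542 0.014 ]
149 180 190 [0.5931 0.2512 0.014 ]
153 180 190 [0.5825 0.2508 0.014 ]
157 181 190 [0.5719 0.249  0.014 ]
161 182 191 [0.5613 0.2461 0.014 ]
165 182 192 [0.5508 0.2444 0.014 ]
169 184 190 [0.5404 0.2439 0.014 ]
173 187 189 [0.53  0.241 0.014]
177 188 189 [0.5196 0.2393 0.014 ]
181 189 190 [0.5093 0.2364 0.014 ]
185 189 190 [0.499 0.236 0.014]
189 190 191 [0.4887 0.233  0.014 ]
193 190 191 [0.4785 0.2327 0.014 ]
197 191 191 [0.4684 0.231  0.014 ]
```

View pics/crop1.png

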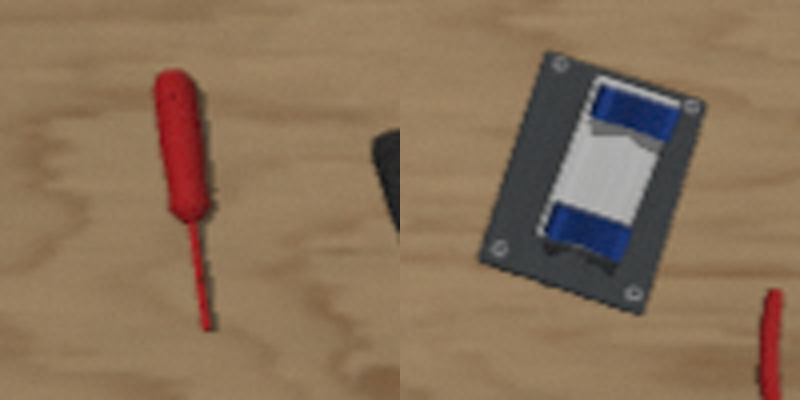

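Crop: the driver is clean, with its end at (184,133) and tip at (192,197), and its length checks at 0.172 m. The rest's plate corners are at about (346,123), (387,135), (330,175) and (371,188). The blue saddles' outer corners are also readable. I'll fit the rest's pose to them.

```bash
cat >> h.py <<'E'
E
python3 - <<'E'
from plant import viewer
from h import *
from scipy.optimize import least_squares
c=viewer.capture("top")
o=lambda x,y:(310+(x-400)/4-.375,110+y/4-.375)
P=[px2w(c,*o(*q),.008) for q in[(545,52),(706,102),(643,314),(480,262)]]
P=np.array(P);print(P.round(4));d=lambda i,j:np.linalg.norm(P[i]-P[j]).round(4)
print(d(0,1),d(1,2),d(2,3),d(3,0),P.mean(0))
u=P[0]-P[3]+P[1]-P[2];print("plate yaw",np.degrees(np.arctan2(u[1],u[0])))
S=[((600,82),48,23.5),((683,105),48,-23.5),((668,143),28,-23.5),((590,122),28,23.5),((556,203),-28,23.5),((633,222),-28,-23.5),((618,264),-48,-23.5),((545,238),-48,23.5)]
def M(p):
    r=R.from_euler('ZY',[p[2],-np.radians(25)]).as_matrix()
    return [np.array([p[0],p[1],.072])+r@np.array([a,b,-3])/1000 for _,a,b in S]
res=lambda p:np.concatenate([w2px(c,m)-o(*s[0]) for m,s in zip(M(p),S)])
f=least_squares(res,[.57,-.18,-.3]);print("seat",f.x.round(4),np.degrees(f.x[2]),f.fun.reshape(-1,2).round(1).tolist())
E
```

```text
[[ 0.6678 -0.1639  0.008 ]
 [ 0.6341 -0.2663  0.008 ]
 [ 0.4944 -0.2191  0.008 ]
 [ 0.5275 -0.1178  0.008 ]]
0.1078 0.1474 0.1066 0.1477 [ 0.58095684 -0.19175168  0.008     ]
plate yaw -18.42598575498068
seat [ 0.5666 -0.1854 -0.3187] -18.260881941437685 [[0.6, 0.4], [-0.9, 0.7], [-0.3, -0.7], [0.0, -1.5], [0.2, 0.6], [-0.2, 1.8], [0.5, -0.9], [0.1, -0.4]]
```

Call:
jog_arm(moves=[[0.52, -0.68, 0.05, 0, 0, 0, 93], [0.52, -0.68, 0.05, 0, 0, 0, 93], [0.52, -0.68, 0.05, 0, 0, 0, 93], [0.52, -0.68, 0.05, 0, 0, 0, 93], [0.52, -0.68, 0.05, 0, 0, 0, 93], [0.52, -0.68, 0.05, 0, 0, 0, 93], [0.52, -0.68, 0.05, 0, 0, 0, 93], [0.52, -0.68, 0.05, 0, 0, 0, 93]], newtons=20)

```text
time_s: 1.25
ee_pos: [0.3198, -0.3815, 0.1987]
tool_rot: [0.991, 0.132, 0.0, 0.0]
ft_force: [-0.3, -0.6, 1.0]
finger_gap: 0.0928
finger_force: 0.0
```

Call:
jog_arm(moves=[[0.6, -0.3, 0, 0, 0, 0, 93], [0.6, -0.3, 0, 0, 0, 0, 93], [0.6, -0.3, 0, 0, 0, 0, 93], [0.6, -0.3, 0, 0, 0, 0, 93], [0.6, -0.3, 0, 0, 0, 0, 93], [0.6, -0.3, 0, 0, 0, 0, 93], [0.6, -0.3, 0, 0, 0, 0, 93], [0, 0, 0, 0, 0, 0, 93]])

```text
time_s: 2.25
ee_pos: [0.4965, -0.2243, 0.1985]
tool_rot: [0.991, 0.134, 0.001, -0.0]
ft_force: [0.4, 0.3, 0.5]
finger_gap: 0.093
finger_force: 0.0
```

```bash
python3 - <<'E'
from plant import bot,viewer
from h import *
import pickle
c=viewer.capture("wrist");pickle.dump(c,open("w1.pkl","wb"))
cv2.imwrite("pics/w1.png",cv2.resize(c["color"],(768,576),interpolation=cv2.INTER_CUBIC)); print(bot.sense()["ee_pos"])
print(w2px(c,[.567,-.185,.069])*1.5)
E
```

```text
[ 0.49499685 -0.22567112  0.19845943]
[346.28295908 145.95350934]
```

View pics/w1.png

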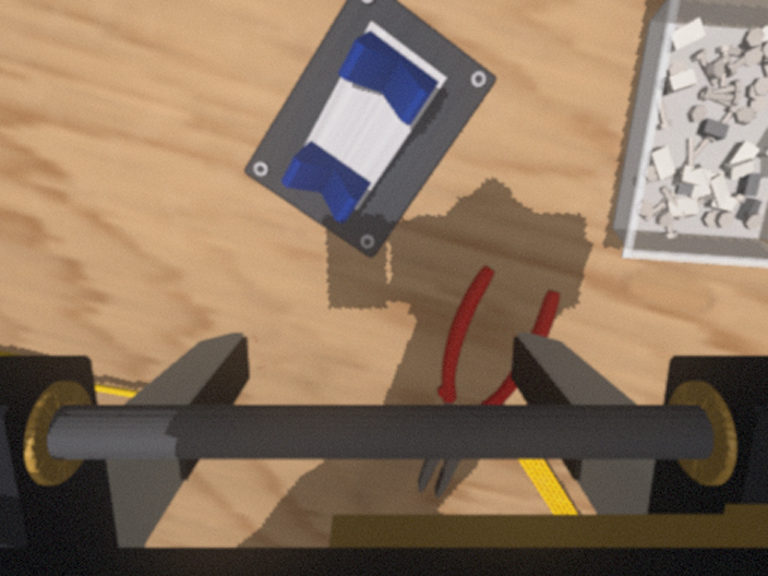

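Wrist view: the rest is at the upper centre, with its saddles around (388,78) and (325,180). The predicted seat is (346,146). I'll enlarge for a second fit.

```bash
python3 - <<'E'
from h import *
import pickle
c=pickle.load(open("w1.pkl","rb"))
cv2.imwrite("pics/w1c.png",cv2.resize(c["color"][0:150,160:310],(600,600),interpolation=cv2.INTER_CUBIC))
E
```

```text
(no output)
```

View pics/w1c.png

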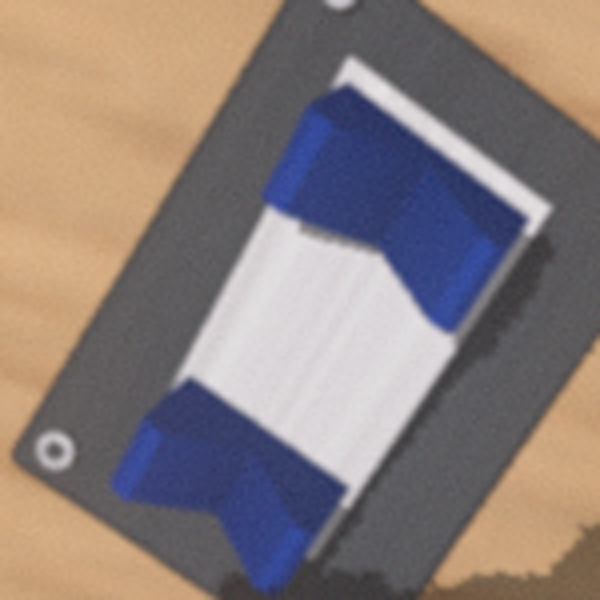

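```bash
python3 - <<'E'
from h import *
import pickle
from scipy.optimize import least_squares
c=pickle.load(open("w1.pkl","rb"))
o=lambda x,y:(160+x/4-.375,y/4-.375)
S=[((308,108),48,23.5),((265,197),28,23.5),((497,238),48,-23.5),((455,333),28,-23.5),((147,422),-28,23.5),((112,487),-48,23.5),((308,530),-28,-23.5),((278,592),-48,-23.5)]
def M(p):
    r=R.from_euler('ZY',[p[2],-np.radians(25)]).as_matrix()
    return [np.array([p[0],p[1],.072])+r@np.array([a,b,-3])/1000 for _,a,b in S]
res=lambda p:np.concatenate([w2px(c,m)-o(*s[0]) for m,s in zip(M(p),S)])
f=least_squares(res,[.57,-.18,-.3]);print("seat",f.x.round(4),np.degrees(f.x[2]),f.fun.reshape(-1,2).round(1).tolist())
T=np.array(c["extrinsics"]);print(T[:3,3])
E
```

```text
seat [ 0.569  -0.185  -0.3175] -18.192017808367588 [[-1.0, -1.6], [-2.1, -0.6], [2.4, 2.3], [-0.9, -0.2], [-0.8, -1.3], [-0.7, -0.6], [3.0, 1.2], [0.4, 1.2]]
[ 0.56136889 -0.20648034  0.3666593 ]
```

Call:
jog_arm(moves=[[0.45, -0.93, 0.15, 0, 0, 0, 93], [0.45, -0.93, 0.15, 0, 0, 0, 93], [0.45, -0.93, 0.15, 0, 0, 0, 93], [0.45, -0.93, 0.15, 0, 0, 0, 93], [0.45, -0.93, 0.15, 0, 0, 0, 93], [0.45, -0.93, 0.15, 0, 0, 0, 93], [0.45, -0.93, 0.15, 0, 0, 0, 93], [0, 0, 0, 0, 0, 0, 93]])

```text
time_s: 3.3
ee_pos: [0.5612, 0.1324, 0.1455]
tool_rot: [0.991, 0.135, -0.0, -0.001]
ft_force: [-0.4, -1.0, 0.1]
finger_gap: 0.0929
finger_force: 0.0
```

```bash
cat >> h.py <<'E'
def go(bot,p,yaw,pitch=0):
    """total turn (in 8 deg units, tool axes), and total shift in 0.05 m units in present tool axes and in target tool axes"""
    s=bot.sense(); Q=R.from_quat(s["tool_rot"])
    X=R.from_euler('ZY',np.radians([yaw,-pitch])).as_matrix()
    T=R.from_matrix(np.c_[X[:,0],-X[:,1],-X[:,2]])
    d=np.array(p)-s["ee_pos"]
    print("t",s["time_s"],"at",np.round(s["ee_pos"],4),"turn",(np.degrees((Q.inv()*T).as_rotvec())/8).round(3),"shift now-axes",(Q.inv().apply(d)/.05).round(3),"target-axes",(T.inv().apply(d)/.05).round(3),"gap",s["finger_gap"],s["finger_force"],s["ft_force"])
E
python3 - <<'E'
from plant import bot
from h import *
go(bot,[.583,.250,.06],9.4)
E
```

```text
t 3.3 at [0.5612 0.1324 0.1455] turn [-0.009  0.001  0.758] shift now-axes [ 1.048 -2.148  1.712] target-axes [ 0.814 -2.249  1.71 ] gap 0.09285108446115796 0.0 [-0.39411885 -0.99060971  0.12578698]
```

Call:
jog_arm(moves=[[0, 0, 0, 0, 0, 0.76, 93], [0.2, -0.56, 0, 0, 0, 0, 93], [0.2, -0.56, 0.2, 0, 0, 0, 93], [0.2, -0.56, 0.5, 0, 0, 0, 93], [0.2, -0.56, 0.5, 0, 0, 0, 93], [0, 0, 0.5, 0, 0, 0, 93], [0, 0, 0, 0, 0, 0, 93], [0, 0, 0, 0, 0, 0, 93]])

```text
time_s: 4.3
ee_pos: [0.5837, 0.244, 0.062]
tool_rot: [0.997, 0.078, 0.0, 0.0]
ft_force: [-0.4, -0.4, 0.1]
finger_gap: 0.0933
finger_force: 0.0
```

```bash
python3 - <<'E'
from plant import bot,viewer
from h import *
go(bot,[.583,.250,.003],9.4)
c=viewer.capture("wrist")
cv2.imwrite("pics/w2.png",c["color"])
for q in([.466,.2305,.014],[.636,.2585,.014],[.583,.25,.014]):print(w2px(c,q).round(1))
E
```

```text
t 4.3 at [0.5837 0.244  0.062 ] turn [ 0.005 -0.003 -0.053] shift now-axes [ 0.004 -0.121  1.179] target-axes [ 0.005 -0.12   1.179] gap 0.09327551937000986 0.0 [-0.39813038 -0.42655465  0.0730658 ]
[246.6 362.2]
[243.8 132.2]
[244.5 212.8]
```

View pics/w2.png

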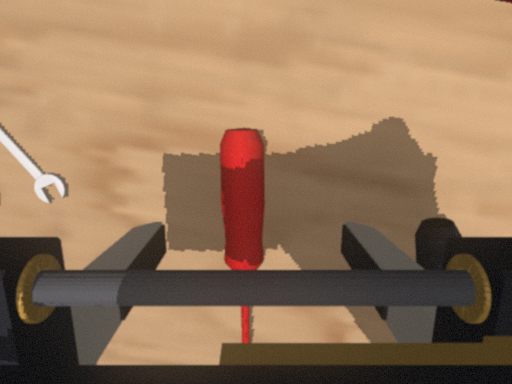

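Wrist view: the red handle spans columns 221–265 and its end is at row 129 (predicted 132), so it is centred between the fingers. The black driver's end shows at (438,240), well clear. I'll descend and grip.

Call:
jog_arm(moves=[[0.03, -0.12, 0, 0, 0, 0, 60], [0, 0, 0.4, 0, 0, 0, 60], [0, 0, 0.4, 0, 0, 0, 60], [0, 0, 0.34, 0, 0, 0, 60], [0, 0, 0, 0, 0, 0, 60], [0, 0, 0, 0, 0, 0, 0], [0, 0, 0, 0, 0, 0, 0], [0, 0, 0, 0, 0, 0, 0]], newtons=25)

```text
time_s: 5.35
ee_pos: [0.5838, 0.252, 0.0044]
tool_rot: [0.997, 0.079, 0.0, -0.0]
ft_force: [0.3, 0.5, 0.6]
finger_gap: 0.0345
finger_force: 0.0
```

```bash
python3 - <<'E'
from plant import bot
from h import *
go(bot,[.583,.250,.15],9.4)
E
```

```text
t 5.35 at [0.5838 0.252  0.0044] turn [-0.001 -0.003 -0.039] shift now-axes [-0.02   0.037 -2.912] target-axes [-0.022  0.037 -2.912] gap 0.034501379082710094 0.0 [0.33356676 0.51179986 0.59925541]
```

Call:
jog_arm(moves=[[0, 0, 0, 0, 0, 0, 0], [0, 0, 0, 0, 0, 0, 0], [0, 0, 0, 0, 0, 0, 0], [0, 0, -0.1, 0, 0, 0, 0], [0, 0, -0.4, 0, 0, 0, 0], [0, 0, -0.8, 0, 0, 0, 0], [0, 0, -0.8, 0, 0, 0, 0], [0, 0, -0.8, 0, 0, 0, 0]])

```text
time_s: 6.35
ee_pos: [0.5835, 0.252, 0.1517]
tool_rot: [0.997, 0.079, 0.0, -0.0]
ft_force: [0.2, 0.2, -1.6]
finger_gap: 0.0268
finger_force: 25.0
```

```bash
python3 - <<'E'
from plant import bot,viewer
from h import *
import pickle
# rough: above the seat, level
go(bot,[.54,-.18,.19],-18.2)
w=viewer.capture("wrist");s=viewer.capture("side");pickle.dump((w,s,bot.sense()),open("g1.pkl","wb"))
a=s["color"];p=w2px(s,bot.sense()["ee_pos"]);print(p); u,v=map(int,p); y0,x0=max(v-50,0),u-75
print(x0,y0)
cv2.imwrite("pics/g1.png",cv2.vconcat([cv2.resize(a[y0:y0+100,x0:x0+150],(400,267),interpolation=cv2.INTER_CUBIC),cv2.resize(w["color"],(400,300))]))
E
```

```text
t 6.35 at [0.5835 0.252  0.1517] turn [-3.000e-03 -4.000e-03  3.412e+00] shift now-axes [-2.224  8.393 -0.77 ] target-axes [ 1.871  8.479 -0.766] gap 0.02676059759607585 24.982229489833117 [ 0.18938483  0.1762589  -1.56103459]
[188.79891401 183.49191064]
113 133
```

View pics/g1.png

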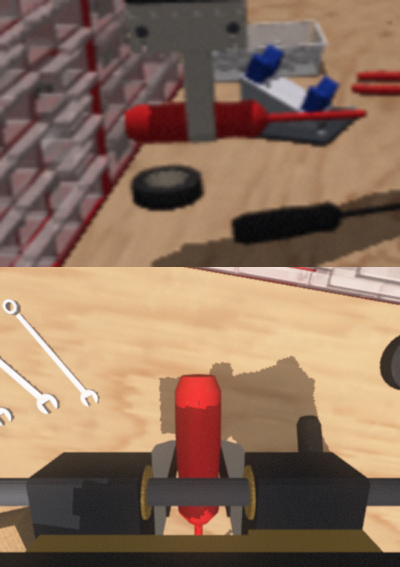

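Picture: the driver is held level in the fingers. In the side view its handle end is at pixel (160,179) and its blade tip at (250,175.5), with the finger at column 189. Next I'll compute the in-hand offset.

```bash
python3 - <<'E'
from h import *
import pickle
w,s,b=pickle.load(open("g1.pkl","rb"))
Q=R.from_quat(b["tool_rot"]).as_matrix()
def hit(c,u,v):  # ray with plane through TCP normal to tool y -> tool coords mm
    f=192/np.tan(np.radians(c["vfov"]/2)); T=np.array(c["extrinsics"])
    d=T[:3,:3]@np.array([(u-c["cx"])/f,-(v-c["cy"])/f,-1]); o=T[:3,3]; n=Q[:,1]
    p=o+d*(n@(b["ee_pos"]-o))/(n@d); return (Q.T@(p-b["ee_pos"])*1000).round(1)
k=2.667
for x,y in[(125,124),(265,118),(365,113),(190,121),(215,140)]: print("side",hit(s,113+x/k,133+y/k))
for z in (-.0095,-.011): # wrist view: handle end
  print("proj", [w2px(w,b["ee_pos"]+Q@np.array([x,0,z])).round(1).tolist() for x in(.050,.053,.056,.060)])
hsv=cv2.cvtColor(w["color"],cv2.COLOR_BGR2HSV)
m=(((hsv[...,0]<8)|(hsv[...,0]>172))&(hsv[...,1]>150)&(hsv[...,2]>60));m[:100]=0;m[:,:180]=0;m[:,320:]=0
ys,xs=np.nonzero(m)
for r in (ys.min(),ys.min()+2,160,180,200,220): k=xs[ys==r];print(r,k.min(),k.max())
E
```

```text
side [ 53.   -0.  -11.3]
side [-45.4  -0.  -10. ]
side [-117.9    0.    -9.7]
side [  7.8   0.  -10.9]
side [-8.8 -0.   4.7]
proj [[252.3, 144.0], [252.4, 137.4], [252.4, 130.8], [252.4, 121.8]]
proj [[252.3, 144.3], [252.4, 137.7], [252.4, 131.0], [252.4, 122.0]]
138 243 269
140 232 274
160 224 282
180 224 282
200 225 282
220 226 282
```

Call:
jog_arm(moves=[[0, 0, -0.1, 0, 0, 0.85, 0], [0, 0, -0.1, 0, 0, 0.85, 0], [0, 0, -0.1, 0, 0, 0.85, 0], [0, 0.2, -0.1, 0, 0, 0.86, 0], [0.1, 0.5, -0.1, 0, 0, 0, 0], [0.15, 0.7, -0.1, 0, 0, 0, 0], [0.15, 0.7, -0.1, 0, 0, 0, 0], [0.15, 0.7, 0, 0, 0, 0, 0]])

```text
time_s: 7.45
ee_pos: [0.5667, 0.1073, 0.1848]
tool_rot: [0.988, -0.157, 0.0, 0.0]
ft_force: [0.7, 0.1, -1.1]
finger_gap: 0.027
finger_force: 25.0
```

Call:
jog_arm(moves=[[0.15, 0.7, 0, 0, 0, 0, 0], [0.15, 0.7, 0, 0, 0, 0, 0], [0.15, 0.7, 0, 0, 0, 0, 0], [0.15, 0.7, 0, 0, 0, 0, 0], [0.15, 0.7, 0, 0, 0, 0, 0], [0.15, 0.7, 0, 0, 0, 0, 0], [0.15, 0.7, 0, 0, 0, 0, 0], [0, 0.3, 0, 0, 0, 0, 0]])

```text
time_s: 8.45
ee_pos: [0.5345, -0.1565, 0.1844]
tool_rot: [0.987, -0.159, 0.0, 0.0]
ft_force: [0.9, 0.2, -2.0]
finger_gap: 0.0265
finger_force: 25.0
```

```bash
python3 - <<'E'
from plant import bot
from h import *
go(bot,[.5722-.032,-.1864+.0106,.0625+.0725],-18.2,25)
E
```

```text
t 8.45 at [ 0.5345 -0.1565  0.1844] turn [ 0.008  3.124 -0.007] shift now-axes [0.229 0.329 0.989] target-axes [-0.21   0.33   0.992] gap 0.026518135344942788 24.982283525168896 [ 0.90809409  0.18269916 -2.01003916]
```

Call:
jog_arm(moves=[[0, 0, 0, 0, 0.52, 0, 0], [0, 0, 0, 0, 0.52, 0, 0], [0, 0, 0, 0, 0.52, 0, 0], [0, 0, 0, 0, 0.52, 0, 0], [0, 0, 0, 0, 0.52, 0, 0], [0, 0.1, 0, 0, 0.52, 0, 0], [-0.21, 0.2, 0.4, 0, 0, 0, 0], [0, 0, 0, 0, 0, 0, 0]])

```text
time_s: 9.45
ee_pos: [0.5282, -0.1627, 0.1753]
tool_rot: [0.971, -0.156, 0.178, 0.037]
ft_force: [-0.2, -0.1, -1.8]
finger_gap: 0.0267
finger_force: 25.0
```

```bash
python3 - <<'E'
from plant import bot,viewer
from h import *
import pickle
go(bot,[.5722,-.1864,.0625],-18.2,25)
w=viewer.capture("wrist");s=viewer.capture("side");t=viewer.capture("top");pickle.dump((w,s,t,bot.sense()),open("g2.pkl","wb"))
def crop(c,p,h=60,k=5):
    u,v=map(int,w2px(c,p)); print(u-h,v-h); return cv2.resize(c["color"][v-h:v+h,u-h:u+h],(400,400),interpolation=cv2.INTER_CUBIC)
q=[.56,-.185,.1]
cv2.imwrite("pics/g2.png",cv2.hconcat([crop(s,q,40),crop(t,q,50)]))
E
```

```text
t 9.45 at [ 0.5282 -0.1627  0.1753] turn [0.112 0.514 0.021] shift now-axes [0.115 0.136 2.462] target-axes [-0.062  0.174  2.461] gap 0.026662476531865403 24.980420842766762 [-0.16943672 -0.05014004 -1.81501744]
185 108
315 102
```

View pics/g2.png

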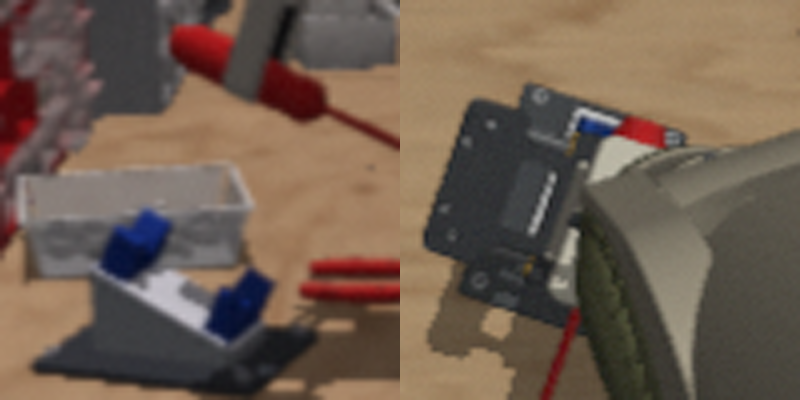

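Side view: the driver is held above the rest, tilted with the blade down the slope. The rest's blue saddles are clear below it. A little of the turn is still missing, so I'll complete it.

Call:
jog_arm(moves=[[0, 0, 0, 0.03, 0.17, 0, 0], [0, 0, 0, 0.03, 0.17, 0, 0], [0, 0, 0, 0.03, 0.17, 0, 0], [0, 0.15, 0, 0, 0, 0, 0], [-0.06, 0, 0.25, 0, 0, 0, 0], [0, 0, 0.25, 0, 0, 0, 0], [0, 0, 0, 0, 0, 0, 0], [0, 0, 0, 0, 0, 0, 0]])

```text
time_s: 10.6
ee_pos: [0.5399, -0.1761, 0.1717]
tool_rot: [0.969, -0.153, 0.192, 0.034]
ft_force: [0.0, 0.2, -1.8]
finger_gap: 0.0262
finger_force: 25.0
```

```bash
python3 - <<'E'
from plant import bot
from h import *
go(bot,[.5722,-.1864,.0625],-18.2,25)
print(np.round(bot.sense()["joint_positions"],3))
E
```

```text
t 10.6 at [ 0.5399 -0.1761  0.1717] turn [0.043 0.311 0.04 ] shift now-axes [-0.21  -0.021  2.277] target-axes [-0.309 -0.006  2.266] gap 0.026244508552574857 24.98052952811122 [ 0.02626431  0.20214768 -1.84200615]
[ 0.23   0.384 -0.066  2.306  0.936  0.107 -2.627]
```

Call:
jog_arm(moves=[[0, 0, -0.3, 0, -0.2, 0, 0], [0, 0, -0.3, 0, -0.4, 0, 0], [0, 0, 0, 0, -0.45, 0, 0], [0, 0, 0, 0, -0.45, 0, 0], [0, 0, 0, 0, -0.45, 0, 0], [0, 0, 0, 0, -0.45, 0, 0], [0, 0, 0, 0, -0.4, 0, 0], [0, 0, 0, 0, 0, 0, 0]])

```text
time_s: 11.6
ee_pos: [0.5301, -0.1727, 0.1997]
tool_rot: [0.988, -0.157, 0.001, 0.004]
ft_force: [-0.2, 0.1, -1.8]
finger_gap: 0.0267
finger_force: 25.0
```

```bash
python3 - <<'E'
from plant import bot
from h import *
go(bot,[.53,-.035,.0045],0)
print(np.round(bot.sense()["joint_positions"],3))
E
```

```text
t 11.6 at [ 0.5301 -0.1727  0.1997] turn [ 0.055 -0.013 -2.258] shift now-axes [-0.866 -2.645  3.882] target-axes [-1.000e-03 -2.753e+00  3.904e+00] gap 0.026650868817611726 24.982014689594507 [-0.17810866  0.05484425 -1.81310371]
[ 0.664  0.49  -0.645  1.98   0.416  0.802 -2.105]
```

Call:
jog_arm(moves=[[0, 0, 0, 0.05, 0, -0.56, 0], [0, 0, 0, 0, 0, -0.57, 0], [0, 0, 0, 0, 0, -0.57, 0], [0, 0, 0, 0, 0, -0.56, 0], [0, -0.7, 0.1, 0, 0, 0, 0], [0, -0.7, 0.4, 0, 0, 0, 0], [0, -0.7, 0.6, 0, 0, 0, 0], [0, -0.65, 0.7, 0, 0, 0, 0]])

```text
time_s: 12.6
ee_pos: [0.5294, -0.0341, 0.1095]
tool_rot: [1.0, 0.0, 0.002, 0.001]
ft_force: [0.4, 0.4, -1.1]
finger_gap: 0.0267
finger_force: 25.0
```

```bash
python3 - <<'E'
from plant import bot,viewer
from h import *
go(bot,[.53,-.035,.0045],0)
print(np.round(bot.sense()["joint_positions"],3))
c=viewer.capture("wrist");cv2.imwrite("pics/w3.png",c["color"])
E
```

```text
t 12.6 at [ 0.5294 -0.0341  0.1095] turn [ 0.01  -0.032  0.006] shift now-axes [0.003 0.015 2.1  ] target-axes [0.013 0.018 2.1  ] gap 0.026715955209911983 24.980965107679367 [ 0.44105679  0.40103522 -1.08712505]
[ 0.389  0.594 -0.623  2.116  0.612  0.609 -2.239]
```

View pics/w3.png

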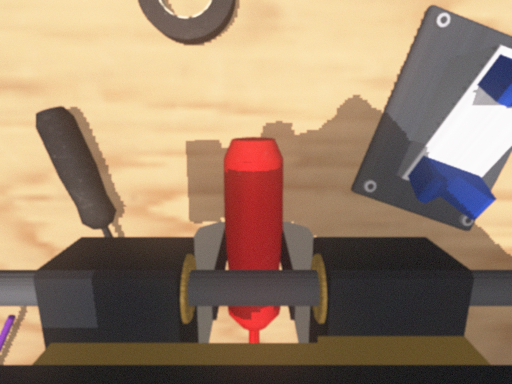

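Wrist view: the driver is held centred, the bench below it is free, the black driver is well to the left and the rest is to the right. The straight-on grasp needs the wrist to bend past its range at the slope. I'll set the driver down here and regrasp it with the tool tilted.

Call:
jog_arm(moves=[[0, 0, 0.5, 0, 0, 0, 0], [0, 0, 0.6, 0, 0, 0, 0], [0, 0, 0.5, 0, -0.03, 0, 0], [0, 0, 0.3, 0, 0, 0, 0], [0, 0, 0.12, 0, 0, 0, 0], [0, 0, 0.07, 0, 0, 0, 0], [0, 0, 0, 0, 0, 0, 0], [0, 0, 0, 0, 0, 0, 0]])

```text
time_s: 13.65
ee_pos: [0.53, -0.0355, 0.0058]
tool_rot: [1.0, 0.0, -0.001, 0.001]
ft_force: [-0.8, 0.2, -1.2]
finger_gap: 0.0263
finger_force: 25.0
```

Call:
jog_arm(moves=[[0, 0, 0, 0, 0, 0, 40], [0, 0, 0, 0, 0, 0, 60], [0, 0, 0, 0, 0, 0, 60], [0, 0, -0.35, 0, 0, 0, 60], [0, 0, -0.35, 0, 0, 0, 60], [0, 0, 0, 0, -0.5, 0, 60], [0, 0, 0, 0, -0.5, 0, 60], [0, 0, 0, 0, -0.5, 0, 60]])

```text
time_s: 14.65
ee_pos: [0.5298, -0.0355, 0.0405]
tool_rot: [0.994, 0.0, -0.107, 0.001]
ft_force: [0.2, 0.0, -1.3]
finger_gap: 0.0596
finger_force: 0.0
```

```bash
python3 - <<'E'
from plant import bot,viewer
from h import *
import pickle
t=np.radians(20)
go(bot,[.53-.009*np.sin(t),-.035,.006],0,-20)
print(np.round(bot.sense()["joint_positions"],3))
w=viewer.capture("wrist");s=viewer.capture("side");tp=viewer.capture("top");pickle.dump((w,s,tp,bot.sense()),open("g3.pkl","wb"))
for n,c in(("w",w),("s",s),("t",tp)):
    hsv=cv2.cvtColor(c["color"],cv2.COLOR_BGR2HSV)
    m=(((hsv[...,0]<6)|(hsv[...,0]>174))&(hsv[...,1]>170)&(hsv[...,2]>60)).astype(np.uint8)
    _,_,st,ce=cv2.connectedComponentsWithStats(m)
    print(n,[(a.tolist(),b.round(1).tolist()) for a,b in zip(st,ce) if 60<a[4]<20000], [w2px(c,q).round(1).tolist() for q in([.583,-.035,.0145],[.53,-.035,.0145],[.411,-.035,.0145])])
E
```

```text
t 14.65 at [ 0.5298 -0.0355  0.0405] turn [ 0.01 -0.97  0.  ] shift now-axes [ 0.09  -0.01   0.687] target-axes [ 0.182 -0.009  0.669] gap 0.05960660803587096 0.0 [ 0.17657347  0.03440765 -1.34149797]
[ 0.364  0.781 -0.615  1.989  0.565  0.786 -2.183]
w [([229, 123, 50, 147, 6394], [253.4, 194.3]), ([251, 306, 7, 37, 255], [254.0, 324.1])] [[253.2, 128.4], [253.0, 214.2], [252.9, 350.0]]
s [([0, 0, 135, 140, 2841], [42.8, 75.9]), ([141, 71, 46, 36, 512], [164.8, 86.4]), ([182, 113, 10, 28, 146], [186.4, 127.6]), ([34, 144, 18, 59, 327], [43.5, 178.8]), ([246, 160, 31, 8, 154], [261.2, 164.1]), ([214, 189, 61, 10, 364], [235.2, 193.8]), ([52, 227, 13, 25, 190], [57.7, 241.0]), ([98, 231, 38, 58, 125], [118.0, 256.1]), ([33, 257, 51, 127, 609], [64.9, 310.4]), ([0, 298, 32, 48, 84], [16.8, 324.0])] [[213.5, 193.5], [232.7, 193.3], [275.9, 193.0]]
t [([0, 0, 512, 99, 8385], [281.3, 19.9]), ([0, 79, 29, 20, 274], [9.5, 91.4]), ([293, 165, 11, 55, 308], [297.9, 182.5]), ([400, 183, 9, 42, 159], [402.9, 203.6]), ([418, 185, 10, 42, 167], [424.0, 205.8])] [[296.9, 153.2], [297.2, 173.4], [297.8, 220.5]]
```

Call:
jog_arm(moves=[[0, 0, 0, 0, -0.49, 0, 60], [0, 0, 0, 0, -0.48, 0, 60], [0.18, 0, 0.2, 0, 0, 0, 60], [0, 0, 0.27, 0, 0, 0, 60], [0, 0, 0.2, 0, 0, 0, 60], [0, 0, 0, 0, 0, 0, 35], [0, 0, 0, 0, 0, 0, 0], [0, 0, 0, 0, 0, 0, 0]])

```text
time_s: 15.8
ee_pos: [0.5272, -0.0353, 0.0061]
tool_rot: [0.985, 0.0, -0.172, 0.001]
ft_force: [0.1, -0.5, 0.0]
finger_gap: 0.0348
finger_force: 0.0
```

Call:
jog_arm(moves=[[0, 0, 0, 0, 0, 0, 0], [0, 0, 0, 0, 0, 0, 0], [0, 0, 0, 0, 0, 0, 0], [0, 0, -0.1, 0, 0, 0, 0], [0, 0, -0.5, 0, 0, 0, 0], [0, 0, -0.9, 0, 0, 0, 0], [0, 0, -0.9, 0, 0, 0, 0], [0, 0, -0.9, 0, 0, 0, 0]])

```text
time_s: 16.8
ee_pos: [0.5832, -0.0351, 0.1622]
tool_rot: [0.985, 0.0, -0.173, 0.001]
ft_force: [1.3, -0.2, -0.9]
finger_gap: 0.027
finger_force: 25.0
```

```bash
python3 - <<'E'
from plant import bot,viewer
from h import *
import pickle
go(bot,[.56,-.185,.19],-18.2,5)
b=bot.sense();print(np.round(b["joint_positions"],3))
s=viewer.capture("side");pickle.dump((s,b),open("g4.pkl","wb"))
Q=R.from_quat(b["tool_rot"]).as_matrix();print(Q.round(3).tolist())
f=192/np.tan(np.radians(s["vfov"]/2)); T=np.array(s["extrinsics"])
def hit(u,v):
    d=T[:3,:3]@np.array([(u-s["cx"])/f,-(v-s["cy"])/f,-1]); o=T[:3,3]; n=Q[:,1]
    p=o+d*(n@(b["ee_pos"]-o))/(n@d); return p
hsv=cv2.cvtColor(s["color"],cv2.COLOR_BGR2HSV)
m=(((hsv[...,0]<6)|(hsv[...,0]>174))&(hsv[...,1]>150)&(hsv[...,2]>50)).astype(np.uint8)
u,v=map(int,w2px(s,b["ee_pos"]));print(u,v)
m[:v-30]=0;m[v+15:]=0;m[:,:u-40]=0;m[:,u+60:]=0
ys,xs=np.nonzero(m)
for x in range(xs.min(),xs.max()+1,4):
    k=ys[xs==x]
    if len(k): p=hit(x,k.mean()); print(x,k.min(),k.max(),p.round(4),(Q.T@(p-b["ee_pos"])*1000).round(1))
print(xs.max(),hit(xs.max(),ys[xs==xs.max()].mean()).round(4))
E
```

```text
t 16.8 at [ 0.5832 -0.0351  0.1622] turn [0.307 3.085 2.279] shift now-axes [-0.626  2.999 -0.36 ] target-axes [ 0.543  2.994 -0.51 ] gap 0.02697806037381786 24.98675236478448 [ 1.28711746 -0.24181001 -0.90936014]
[ 0.382  0.739 -0.69   1.697  0.385  1.224 -2.017]
[[0.94, 0.001, -0.34], [0.0, -1.0, -0.001], [-0.34, 0.001, -0.94]]
210 141
182 123 124 [ 0.6531 -0.0349  0.2102] [ 49.4   0.  -68.9]
186 121 155 [ 0.6449 -0.035   0.1844] [ 50.5   0.  -41.9]
190 124 142 [ 0.6344 -0.035   0.185 ] [ 40.4   0.  -38.9]
194 135 143 [ 0.6252 -0.035   0.1689] [ 37.2  -0.  -20.6]
198 134 143 [ 0.6146 -0.035   0.1702] [ 26.9  -0.  -18.2]
202 139 143 [ 0.6046 -0.035   0.1633] [19.8 -0.  -8.4]
210 134 134 [ 0.5825 -0.035   0.1818] [ -7.3  -0.  -18.2]
214 134 142 [ 0.5727 -0.0351  0.171 ] [-12.8  -0.   -4.7]
218 134 142 [ 0.5622 -0.0351  0.1709] [-22.6   0.   -1.1]
222 134 143 [ 0.5519 -0.0351  0.1695] [-31.9   0.    3.8]
226 137 139 [ 0.5413 -0.0351  0.1707] [-42.2   0.    6.3]
230 138 139 [ 0.531  -0.0351  0.1693] [-51.5  -0.   11.2]
234 138 139 [ 0.5205 -0.0351  0.1691] [-61.2  -0.   14.8]
238 138 139 [ 0.5101 -0.0351  0.169 ] [-71.   -0.   18.5]
242 138 139 [ 0.4996 -0.0351  0.1689] [-80.8  -0.   22.1]
246 138 139 [ 0.4892 -0.0351  0.1688] [-90.6  -0.   25.8]
250 138 139 [ 0.4788 -0.0351  0.1687] [-100.3   -0.    29.5]
253 [ 0.471  -0.0352  0.1686]
```

Call:
jog_arm(moves=[[0, 0, 0, 0.05, 0.51, 0.38, 0], [0, 0, 0, 0.05, 0.52, 0.38, 0], [0, 0, 0, 0.05, 0.51, 0.38, 0], [0, 0, 0, 0.05, 0.52, 0.38, 0], [0, 0, 0, 0.05, 0.51, 0.38, 0], [0, 0, 0, 0.05, 0.52, 0.38, 0], [0.1, 0.5, -0.25, 0, 0, 0, 0], [0.1, 0.5, -0.25, 0, 0, 0, 0]])

```text
time_s: 17.85
ee_pos: [0.574, -0.0848, 0.1869]
tool_rot: [0.987, -0.157, 0.043, 0.008]
ft_force: [0.5, 0.2, -1.6]
finger_gap: 0.0266
finger_force: 25.0
```

```bash
python3 - <<'E'
from plant import bot
from h import *
go(bot,[.5683,-.1851,.14],-18.2,5.1)
print(np.round(bot.sense()["joint_positions"],3))
E
```

```text
t 17.85 at [ 0.574  -0.0848  0.1869] turn [0.009 0.008 0.012] shift now-axes [0.43  1.94  0.983] target-axes [0.432 1.941 0.981] gap 0.026628958493826467 24.985209188744193 [ 0.47665792  0.15703393 -1.60693577]
[ 0.458  0.493 -0.599  2.007  0.489  0.693 -2.335]
```

Call:
jog_arm(moves=[[0.09, 0.4, 0, 0, 0, 0, 0], [0.09, 0.4, 0, 0, 0, 0, 0], [0.09, 0.4, 0, 0, 0, 0, 0], [0.09, 0.4, 0.1, 0, 0, 0, 0], [0.07, 0.34, 0.2, 0, 0, 0, 0], [0, 0, 0.3, 0, 0, 0, 0], [0, 0, 0.3, 0, 0, 0, 0], [0, 0, 0, 0, 0, 0, 0]])

```text
time_s: 18.85
ee_pos: [0.568, -0.1838, 0.1422]
tool_rot: [0.987, -0.157, 0.042, 0.007]
ft_force: [-0.3, 0.3, -0.3]
finger_gap: 0.0267
finger_force: 25.0
```

```bash
python3 - <<'E'
from plant import bot,viewer
from h import *
import pickle
go(bot,[.5683,-.1851,.063],-18.2,5.1)
b=bot.sense();print(np.round(b["joint_positions"],3))
s=viewer.capture("side");w=viewer.capture("wrist");pickle.dump((s,w,b),open("g5.pkl","wb"))
u,v=map(int,w2px(s,b["ee_pos"]));x0,y0=u-50,v-35;print(x0,y0)
cv2.imwrite("pics/g5.png",cv2.hconcat([cv2.resize(s["color"][y0:y0+100,x0:x0+100],(400,400),interpolation=cv2.INTER_CUBIC),cv2.resize(w["color"][0:,64:448],(400,400),interpolation=cv2.INTER_CUBIC)]))
E
```

```text
t 18.85 at [ 0.568  -0.1838  0.1422] turn [0.004 0.022 0.012] shift now-axes [-0.122  0.022  1.58 ] target-axes [-0.127  0.023  1.579] gap 0.026742185864321734 24.98450333449 [-0.28332761  0.30028049 -0.29034032]
[ 0.597  0.568 -0.558  2.01   0.545  0.619 -2.207]
172 100
```

Call:
jog_arm(moves=[[-0.06, 0.02, 0.3, 0, 0.02, 0.01, 0], [-0.06, 0, 0.4, 0, 0, 0, 0], [0, 0, 0.35, 0, 0, 0, 0], [0, 0, 0.25, 0, 0, 0, 0], [0, 0, 0.1, 0, 0, 0, 0], [0, 0, 0.06, 0, 0, 0, 0], [0, 0, 0.04, 0, 0, 0, 0], [0, 0, 0, 0, 0, 0, 0]])

```text
time_s: 19.95
ee_pos: [0.5691, -0.1865, 0.0689]
tool_rot: [0.986, -0.159, 0.045, 0.008]
ft_force: [-0.3, -0.1, -0.8]
finger_gap: 0.0269
finger_force: 25.0
```

```bash
python3 - <<'E'
from plant import bot
from h import *
go(bot,[.5683,-.1851,.063],-18.2,5.1)
b=bot.sense();print(np.round(b["joint_positions"],3),np.round(b["wrist_torque"],2))
E
```

```text
t 19.95 at [ 0.5691 -0.1865  0.0689] turn [ 0.009 -0.02  -0.011] shift now-axes [-0.034 -0.022  0.115] target-axes [-0.034 -0.021  0.115] gap 0.02689454789712988 24.9844271827169 [-0.2564189  -0.11128098 -0.80075373]
[ 0.516  0.66  -0.442  2.062  0.668  0.463 -2.321] [0.07 0.08 0.03]
```

Call:
jog_arm(moves=[[-0.03, -0.02, 0.03, 0, 0, 0, 0], [0, 0, 0.03, 0, 0, 0, 0], [0, 0, 0.03, 0, 0, 0, 0], [0, 0, 0.02, 0, 0, 0, 0], [0, 0, 0, 0, 0, 0, 0], [0, 0, 0, 0, 0, 0, 0], [0, 0, 0, 0, 0, 0, 0], [0, 0, 0, 0, 0, 0, 0]])

```text
time_s: 20.95
ee_pos: [0.5681, -0.1858, 0.0633]
tool_rot: [0.986, -0.159, 0.045, 0.008]
ft_force: [-2.9, -2.5, 4.8]
finger_gap: 0.0264
finger_force: 25.0
```

```bash
python3 - <<'E'
from plant import bot,viewer
from h import *
import pickle
go(bot,[.5683,-.1851,.063],-18.2,5.1)
b=bot.sense();print(np.round(b["wrist_torque"],2))
s=viewer.capture("side")
x0,y0=172,110
cv2.imwrite("pics/g6.png",cv2.resize(s["color"][y0:y0+100,x0:x0+100],(600,600),interpolation=cv2.INTER_CUBIC))
E
```

```text
t 20.95 at [ 0.5681 -0.1858  0.0633] turn [ 0.016 -0.017 -0.014] shift now-axes [-0.001 -0.015  0.007] target-axes [-0.    -0.015  0.007] gap 0.026395347112697743 24.98685037717223 [-2.90398933 -2.52410846  4.8349877 ]
[-0.39  0.62 -0.06]
```

View pics/g6.png

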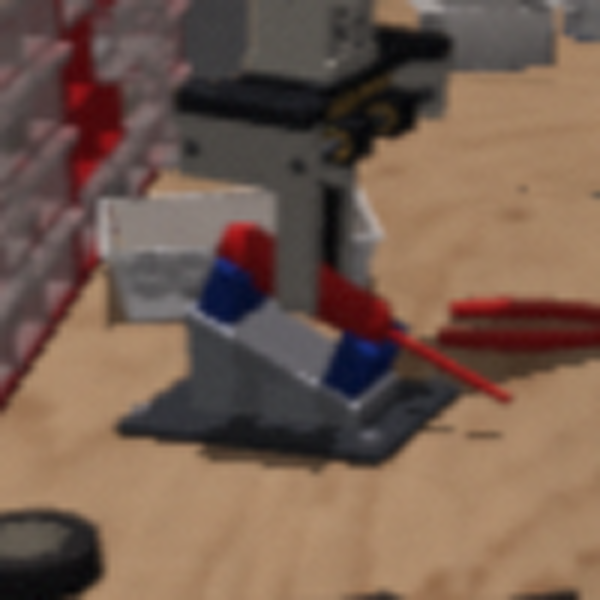

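Side view: the handle lies in both blue saddles, end at (240,240) and neck at (385,320), with the blade down the slope. Contact force is about 6 N. I'll release and retreat.

Call:
jog_arm(moves=[[0, 0, 0, 0, 0, 0, 30], [0, 0, 0, 0, 0, 0, 36], [0, 0, 0, 0, 0, 0, 50], [0, 0, 0, 0, 0, 0, 60], [0, 0, 0, 0, 0, 0, 60], [0, 0, -0.1, 0, 0, 0, 60], [0, 0, -0.4, 0, 0, 0, 60], [0, 0, -0.6, 0, 0, 0, 60]])

```text
time_s: 22.0
ee_pos: [0.5631, -0.1832, 0.118]
tool_rot: [0.986, -0.159, 0.044, 0.008]
ft_force: [-0.3, -0.4, 0.8]
finger_gap: 0.0604
finger_force: 0.0
```

Call:
jog_arm(moves=[[0, 0, -0.7, 0, 0, 0, 60], [0, 0, -0.7, 0, 0, 0, 60], [0, -0.5, -0.6, 0, 0, 0, 60], [0, -0.8, 0, 0, 0, 0, 60], [0, -0.8, 0, 0, 0, 0, 60], [0, -0.5, 0, 0, 0, 0, 60], [0, 0, 0, 0, 0, 0, 60], [0, 0, 0, 0, 0, 0, 60]])

```text
time_s: 23.0
ee_pos: [0.5953, -0.0581, 0.2172]
tool_rot: [0.986, -0.159, 0.045, 0.008]
ft_force: [-0.6, -0.6, 0.0]
finger_gap: 0.0602
finger_force: 0.0
```

```bash
python3 - <<'E'
from plant import bot,viewer
from h import *
s=bot.sense();print(s["time_s"],s["ee_pos"],s["ft_force"])
Sr=R.from_euler('ZY',[np.radians(-18.2),-np.radians(25)]).as_matrix();S0=np.array([.568,-.185,.072])
for n in("side","wrist","top"):
    c=viewer.capture(n);hsv=cv2.cvtColor(c["color"],cv2.COLOR_BGR2HSV)
    m=(((hsv[...,0]<6)|(hsv[...,0]>174))&(hsv[...,1]>150)&(hsv[...,2]>50)).astype(np.uint8)
    P=[w2px(c,S0+Sr@np.array([x,0,0])) for x in(.053,0,-.053,-.119)]
    e=P[0];t=P[3];k=np.zeros_like(m);cv2.line(k,tuple(int(i) for i in e+(e-t)*.08),tuple(int(i) for i in t+(t-e)*.08),1,26 if n=="wrist" else 14)
    ys,xs=np.nonzero(m&k)
    if len(xs)<5: print(n,"none",P);continue
    d=(t-e)/np.linalg.norm(t-e);a=(np.c_[xs,ys]-e)@d;o=(np.c_[xs,ys]-e)@np.array([-d[1],d[0]])
    L=np.linalg.norm(t-e)
    print(n,np.round(P,1).tolist(),"n",len(xs),"along/L",a.min().round(1),a.max().round(1),L.round(1),"lateral mean handle",o[a<.5*L].mean().round(2),"tip",o[a>.8*L].mean().round(2),"mm/px",round(172/L,2))
    if n=="side":cv2.imwrite("pics/f_side.png",c["color"])
E
```

```text
23.0 [ 0.59531288 -0.05812528  0.21724577] [-0.64498724 -0.62094115  0.01524157]
side [[208.9, 149.2], [223.4, 157.4], [238.2, 165.7], [256.8, 176.3]] n 287 along/L 0.0 54.2 55.1 lateral mean handle -0.21 tip -2.29 mm/px 3.12
wrist [[401.5, 130.2], [388.0, 181.9], [376.8, 224.9], [365.2, 269.4]] n 2694 along/L -5.2 130.9 143.9 lateral mean handle 0.13 tip -0.36 mm/px 1.2
top [[370.6, 131.0], [362.4, 152.5], [354.5, 173.3], [345.0, 198.4]] n 442 along/L 0.3 71.4 72.1 lateral mean handle -1.24 tip -0.98 mm/px 2.39
```

```bash
python3 -c "
from plant import bot
print(bot.sign_off())"
```

```text
the job is handed in; nothing more can be done
None
```

I parked the red screwdriver on the angled rest and handed the job in at about 23 s: its handle is centred across both notches and its blade points down the slope. The first grasp would have bent the wrist past its range at the slope, so I laid the driver back on clear bench and regrasped it tilted. I didn't move the black driver, and the gripper is clear of the rest.

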